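# Clear the mould piles in the glassworks

### The arm

A 6-joint arm with a two-finger parallel gripper is mounted at the origin on the work surface. World frame = base frame: x ahead of the robot, y to its left, z up, the work surface at z = 0. Lengths are in m, angles in rad, forces in N, time in s.
With the tool pointing down it reaches from about 0.3 to 0.775 m from the base axis. Payload 14.6 kg.
Tool frame: the origin (TCP) lies at the very end of the fingers, on their centre line; the grasp point (between the pads) lies 19 mm behind it (ctrl.grasp_offset is the distance from the TCP to the grasp point, in m); x points along the fingers, y is the direction in which the jaws open and shut, and the axes are right-handed (so a half turn about x gives the same grasp; the last joint's range is limited). The gripper opens to 94 mm and grips with 3 to 60 N. Pads are 16 mm wide; open, the fingers measure 119 mm over their backs; the gripper's body (75 mm by 177 mm) begins 78 mm behind the grasp point.
Start: joints at [1.112, 0.3, 1.521, -0, 1.321, -0.067], TCP at [0.21, 0.508, 0.205] pointing down, gripper open.
Joint ranges: [-3.03, 3.03], [-0.79, 2.21], [0.23, 2.52], [-1.04, 4.18], [0, 3.07], [-2.55, 2.55]. Speed limits (rad/s): [2.22, 2.22, 2.57, 3.14, 3.14, 3.14].

### API

Orientations are given as [roll, pitch, yaw] about the fixed x, y, z axes, in that order (R = Rz(yaw) Ry(pitch) Rx(roll)).
In Python, from station import ctrl gives the robot as it stands. The module is installed in compiled form; this text tells all that it offers.
- The arm moves only by the tool send_rows, never from a script. Its argument "rows" is a list that holds one entry, the list of rows, each a list of 4 numbers: the shift along the world's x, y, z in mm, then the turn about the world's z in rad. A call has 1 to 12 rows; each row shifts and turns the commanded pose from where the row before left it; what a row does not reach is not made up. A row lasts 1/10 s, in which the tool goes at most 50 mm and 8.59 degrees, less where a joint would pass 70% of its speed; a pose out of reach is approached as far as the arm can. A call is refused whole if a number of a shift passes 50 or a number of a turn 0.15, either way. A call with a gripper value outside its range is refused whole. "grip" is the gripper's target within -1 to 1 (shut at 1, half-way at 0, fully open at -1), set as the call begins (left out, the last holds). The fingers move at their own pace and stop on an object; "newtons" is the grip in N (left out, the last holds). Time passes only in rows, so rows that do not move let the fingers close. It gives the time, the measured TCP pose, the force and the opening at its end, in the units of the state.
- ctrl.get_obs(): the state, without advancing time (a new reading comes with each control period).
- ctrl.camera(name): name is "scene" or "top" or "wrist"; returns (picture, depth): 400x640x3 uint8, red, green, blue; 400x640 float32, m along the optical axis (not along the pixel's ray), 0 where there is no reading.
- ctrl.camera_params(name): a dict with "vertical_fov" (degrees; the focal length in pixels is half the picture's height over the tangent of half this angle, whatever the lens; pixels are square), "cx", "cy" (the principal point, pixels), "k1" (the pictures are not rectified: a ray, as slopes to the right and down, at radius r is drawn at 1 + k1 r^2 times it, then the intrinsics apply), "cam_to_world" (4x4, takes a point from camera to world coordinates); the wrist camera has in their place "mount" (4x4, takes a point from camera to tool coordinates, whose origin is the TCP and whose axes are the tool frame's). Camera axes: x right, y up, looking along -z (the intrinsics and any distortion apply to the point x, -y, -z); pixel columns grow to the right and rows downward; lengths in m; the calibration is good to about 2 mm. A picture is of the moment at which its call begins: read the wrist's pose just before it. camera_params takes no time and is no camera call.
- ctrl.hand_in(): hands the job in, once; it reports no verdict.
The state is a dict: "time_s": time; "qpos": joint angles; "joint_vel": joint speeds; "tau": joint torques, N m; "ee_pos": TCP position; "eef_rot": TCP orientation; "force": force on the tool from outside, world axes, zero at the start; "moment": the same for the moment, N m; "grip_width": finger opening in m.
Only numpy, scipy, OpenCV 4.12 (cv2) and the standard library are available. Lean on these libraries where they do the work, as an engineer would, in place of code of your own. Each camera call takes 0.05 s, during which the arm holds its last target.

### The job

Take apart the two piles of glass-mould parts and set every part down upright in the middle of its own place, without dropping anything: the plunger, red grip up, on the green board, the brass ring flat over the peg of the ring stand, and the white crucible in the black dish. The wooden block goes in the blue tray and the graphite block on the firebrick slab, each lying flat and lengthwise along its place.

Things in the scene. Friction and masses are not known exactly. Their poses are not given: they have to be found in the camera images.
- wood_block: Brown hardwood mould block with a round charred mark near each end; 110 long (its x axis) x 56 wide (y) x 34 high (z), origin at the centre of its underside. It lies flat on the bench as the bottom of one of the two piles, with the brass ring or the crucible standing on the middle of its top. About 0.15 kg. Sizes in mm.
- graphite_block: Near-black graphite mould block with small bright dowel ends in its top; 110 long (its x axis) x 56 wide (y) x 34 high (z), origin at the centre of its underside. It lies flat on the bench as the bottom of one of the two piles, with the brass ring or the crucible standing on the middle of its top. About 0.4 kg. Sizes in mm.
- brass_ring: Plain brass neck ring, outside diameter 58, bore 34 right through, 30 high; origin at the centre of its underside, z up. It stands on one of the two blocks (either one) and carries the plunger on top. About 0.3 kg. Sizes in mm.
- crucible: Small off-white open crucible (pot), 48 high, outside diameter 44 at the foot and 53 at the rim, wall 4; origin at the centre of its underside, z up. It stands on the block that does not carry the ring. About 0.09 kg. Sizes in mm.
- plunger: Steel plunger head: round steel flange of diameter 42, 14 high, with an upright red grip of diameter 22 rising from its middle to a total height of 52; origin at the centre of the flange's underside, z up along the grip. It stands on top of the brass ring. About 0.16 kg. Sizes in mm.
- soak_tray: Place of the wooden block: shallow blue enamelled metal tray, 150 long (its x axis) x 110 wide (y), fixed to the bench; floor top 3 above the bench, thin rim 7 above the bench, walls 3. Origin at the centre of its underside, on the bench. Sizes in mm.
- firebrick: Place of the graphite block: terracotta-red firebrick slab, 140 long (its x axis) x 90 wide (y), flat top 20 above the bench, fixed. Origin at the centre of its underside, on the bench. Sizes in mm.
- ring_stand: Place of the brass ring: round light-wood base, diameter 90, its top 12 above the bench, with an upright steel peg of diameter 16 in the middle that rises 14 above the base; fixed. Origin at the centre of its underside, on the bench. Sizes in mm.
- black_dish: Place of the crucible: round dark steel dish, diameter 100, flat floor of diameter about 88 whose top is 4 above the bench, rim 9 above the bench; fixed. Origin at the centre of its underside, on the bench. Sizes in mm.
- green_board: Place of the plunger: green painted square board, 84 x 84, flat top 12 above the bench, fixed. Origin at the centre of its underside, on the bench. Sizes in mm.
Mind the look-alikes: they are no part of the job. Of the things shaped like the green_board, the green one is meant. Several things have the shape of the firebrick; the one meant has the colours described above.

How it is judged:
By the outcome, as a careful person would: the job done as asked, in the order asked, and still so for the second after the job is handed in, with the robot touching nothing.
It also fails if it takes over 128 s, if anything falls off the work surface, if the arm or the gripper's body presses on something with over 40 N, if the wrist force passes 120 N, or if a joint passes its speed limit or range.

## Working session

There is one attempt and no reset: what is moved stays moved. The work goes in short steps, Python scripts to look and compute and a tool call to move; the robot and the scene stay as the last step left them, time stands still between calls to the robot, and variables do not carry over. Pictures are saved under pics/ and viewed, and the job is handed in when it is done.

Besides the shell and the picture viewer there is one more tool, called after ">>>" as name([rows], argument=value, ...), one row to a line, values as JSON. send_rows: Moves the arm, as the interface text tells. Its arguments: {"type":"object","properties":{"rows":{"type":"array"},"grip":{"type":"number"},"newtons":{"type":"number"}},"required":["rows"]}

```bash
mkdir -p pics; cat > h.py <<'E'
import numpy as np,cv2
from station import ctrl
def save(name,im): cv2.imwrite(f'pics/{name}.png',im[:,:,::-1])
E
python3 - <<'E'
from h import *
o=ctrl.get_obs()
print(o)
for n in ['scene','top','wrist']:
    im,d=ctrl.camera(n); save(n+'0',im); np.savez(f'pics/{n}0.npz',im=im,d=d)
    print(n,ctrl.camera_params(n))
E
```

```text
{'time_s': 0.0, 'qpos': array([ 1.11240554e+00,  3.00444202e-01,  1.52159569e+00,  8.49494933e-06,
        1.32070618e+00, -6.65707493e-02]), 'joint_vel': array([ 0.00036632, -0.00147785,  0.00016498,  0.00042679,  0.00017626,
       -0.00069192]), 'tau': array([-3.64042153e-04, -5.31805086e+01, -3.52731228e+01,  7.07781245e-02,
        2.44599703e-02, -1.13203441e-04]), 'ee_pos': array([0.20989499, 0.50808142, 0.20489491]), 'eef_rot': array([-1.64450073,  1.56964288, -2.03632288]), 'force': array([-1.27592808,  0.21307938, -0.62967855]), 'moment': array([-0.01595468, -0.01009024,  0.00336934]), 'grip_width': 0.09397032045024875}
scene {'vertical_fov': 55.49767198088402, 'cx': 321.95781600668954, 'cy': 196.88405871192356, 'k1': 0.030410258723990773, 'cam_to_world': array([[-0.24061964, -0.57652896,  0.78084349,  1.23282613],
       [ 0.97048393, -0.15634837,  0.18361955,  0.19452649],
       [ 0.01622162,  0.80197852,  0.59713257,  0.66377323],
       [ 0.        ,  0.        ,  0.        ,  1.        ]])}
top {'vertical_fov': 44.55977811530925, 'cx': 313.4894333883585, 'cy': 200.489
[... 170 characters left out ...]
38584931e-02, -5.31234818e-04,
        -4.89812769e-03],
       [ 1.43506663e-03,  8.23224270e-02,  9.96604715e-01,
         1.40323084e+00],
       [ 0.00000000e+00,  0.00000000e+00,  0.00000000e+00,
         1.00000000e+00]])}
wrist {'vertical_fov': 63.58021747067999, 'cx': 319.13271329768094, 'cy': 205.2249198302214, 'k1': 0.022215156120357727, 'mount': array([[-1.71939945e-04,  2.44954927e-01, -9.69534452e-01,
        -1.80004327e-01],
       [ 9.99999942e-01, -2.42862369e-04, -2.38702471e-04,
         8.38705570e-05],
       [-2.93934780e-04, -9.69534437e-01, -2.44954871e-01,
        -7.12539036e-02],
       [ 0.00000000e+00,  0.00000000e+00,  0.00000000e+00,
         1.00000000e+00]])}
```

View pics/top0.png

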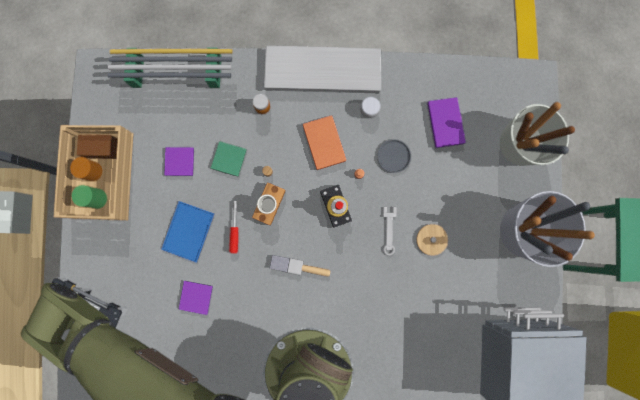

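View pics/scene0.png

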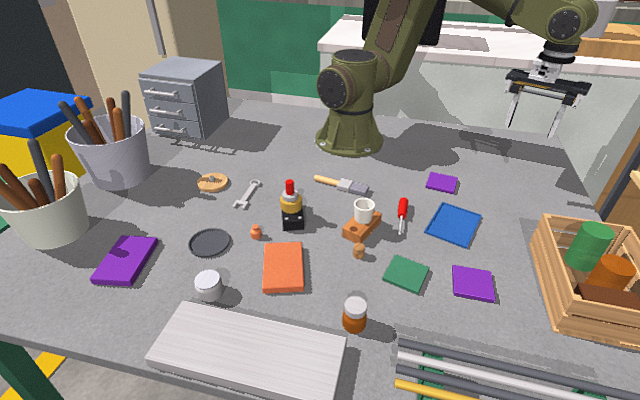

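View pics/wrist0.png

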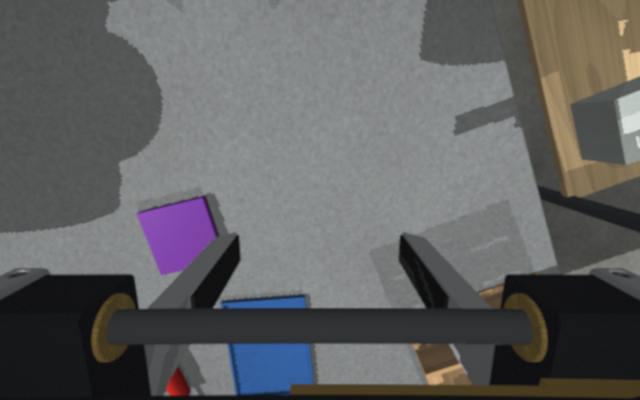

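Candidates in the top view:
- **Firebrick:** orange slab (325,142) or purple slab (446,122). The orange one is terracotta.
- **Green board:** green (228,158) or the purple squares (179,161) and (196,297). I take the green one.
- **Graphite pile:** (337,205), with ring and plunger on it.
- **Wood pile:** (268,204), with the crucible on it.
- **Tray, dish, ring stand:** blue (188,232), black dish (394,156), ring stand (432,240).

I'll check these in a crop and measure them.

```bash
cat >> h.py <<'E'
def K(n):
    p=ctrl.camera_params(n); f=200/np.tan(np.radians(p['vertical_fov']/2))
    return p,f
def slopes(n,uv):
    p,f=K(n); uv=np.atleast_2d(uv).astype(float)
    d=(uv-[p['cx'],p['cy']])/f
    s=d.copy()
    for _ in range(20): s=d/(1+p['k1']*(s**2).sum(1,keepdims=True))
    return s
def T(n,obs=None):
    p,_=K(n)
    if n!='wrist': return p['cam_to_world']
    from scipy.spatial.transform import Rotation as R
    M=np.eye(4); M[:3,:3]=R.from_euler('xyz',obs['eef_rot']).as_matrix(); M[:3,3]=obs['ee_pos']
    return M@p['mount']
def onplane(n,uv,z,obs=None):
    s=slopes(n,uv); M=T(n,obs)
    r=np.c_[s[:,0],-s[:,1],-np.ones(len(s))]@M[:3,:3].T
    t=(z-M[2,3])/r[:,2]
    return M[:3,3]+r*t[:,None]
def pts(n,mask,d,obs=None):
    v,u=np.nonzero(mask&(d>0)); s=slopes(n,np.c_[u,v]); M=T(n,obs); dd=d[v,u][:,None]
    return (np.c_[s[:,0],-s[:,1],-np.ones(len(s))]*dd)@M[:3,:3].T+M[:3,3]
def project(n,P,obs=None):
    p,f=K(n); M=np.linalg.inv(T(n,obs)); c=np.atleast_2d(P)@M[:3,:3].T+M[:3,3]
    s=np.c_[c[:,0]/-c[:,2],-c[:,1]/-c[:,2]]; s=s*(1+p['k1']*(s**2).sum(1,keepdims=True))
    return s*f+[p['cx'],p['cy']]
def comps(im,lo,hi,amin=60):
    h=cv2.cvtColor(im,cv2.COLOR_RGB2HSV); m=cv2.inRange(h,np.array(lo),np.array(hi))
    n,l,st,c=cv2.connectedComponentsWithStats(m)
    return [(l==i,c[i],st[i]) for i in range(1,n) if st[i,4]>=amin]
def rect(P):
    r=cv2.minAreaRect((P[:,:2]*1000).astype(np.float32)); (c,(w,h),a)=r
    if w<h: w,h,a=h,w,a+90
    return np.round(c,1),round(w,1),round(h,1),round(((a+90)%180)-90,1)
E
python3 - <<'E'
from h import *
z=np.load('pics/top0.npz'); im,d=z['im'],z['d']
save('topcrop',cv2.resize(im[90:310,150:470],None,fx=2.5,fy=2.5,interpolation=cv2.INTER_CUBIC))
for nm,lo,hi,zz,box in [('tray',(100,120,60),(115,255,255),.007,0),('green',(65,80,50),(90,255,200),.012,0),('orange',(5,150,150),(12,255,255),.02,0)]:
    for m,c,st in comps(im,lo,hi,200):
        P=pts('top',m,d); v,u=np.nonzero(m); Q=onplane('top',np.c_[u,v],zz)
        print(nm,c,st[4],'depth z',np.median(P[:,2]),'rect',rect(Q),rect(P))
E
```

```text
tray [187.33107404 231.34098019] 1918 depth z 0.0036886013530107453 rect (array([392.1, 357.4]), 148.4, 110.0, -17.9) (array([391.7, 358.7]), 150.5, 113.1, -17.6)
green [228.18010076 158.56297229] 794 depth z 0.012210747965939905 rect (array([605. , 245.8]), 83.3, 81.6, 75.1) (array([605.2, 246. ]), 83.0, 81.6, 74.8)
green [ 87.48619958 196.37154989] 471 depth z 0.11802509166300679 rect (array([485.5, 660.4]), 105.5, 53.9, 86.1) (array([478.3, 625.4]), 63.3, 49.8, 82.5)
green [621.67026578 240.01328904] 2408 depth z -0.23597675834736376 rect (array([ 396.1, -877.2]), 255.4, 249.8, 89.2) (array([  397.6, -1231.7]), 295.1, 275.4, -0.5)
```

View pics/topcrop.png

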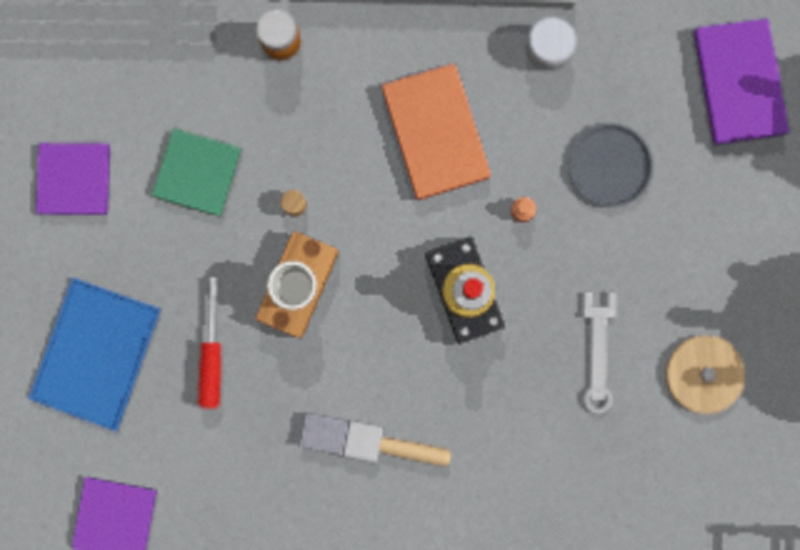

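The crop confirms the choices: orange slab (325,142), green board, blue tray, dish, and the ring stand with its peg. The rest comes next, with the scene camera as a cross-check.

```bash
cat > m.py <<'E'
from h import *
z=np.load('pics/top0.npz'); im,d=z['im'],z['d']
z2=np.load('pics/scene0.npz')
hsv=cv2.cvtColor(im,cv2.COLOR_RGB2HSV)
for uv in [(325,142),(394,156),(432,245),(420,240),(267,190),(339,206),(337,190),(330,207),(266,197)]: print(uv,hsv[uv[1],uv[0]],d[uv[1],uv[0]])
def pr(nm,n,I,D,lo,hi,zz,roi,amin=15):
    x0,y0,x1,y1=roi
    for m,c,st in comps(I,lo,hi,amin):
        if x0<c[0]<x1 and y0<c[1]<y1:
            v,u=np.nonzero(m); Q=onplane(n,np.c_[u,v],zz); P=pts(n,m,D)
            print(n,nm,c.round(1),st[4],'z',np.percentile(P[:,2],[5,50,95]).round(4),rect(Q),'mean',(Q.mean(0)*1000).round(1))
pr('brick','top',im,d,(5,120,120),(14,255,255),.02,(300,110,350,175))
pr('grip','top',im,d,(0,150,100),(5,255,255),.116,(325,190,350,220))
pr('grip2','top',im,d,(172,150,100),(180,255,255),.116,(325,190,350,220))
pr('stand','top',im,d,(12,60,80),(25,255,255),.012,(415,220,450,260))
pr('dish','top',im,d,(90,10,20),(130,120,95),.009,(370,130,415,180))
pr('wood','top',im,d,(8,120,60),(18,255,255),.034,(250,180,290,225))
pr('brass','top',im,d,(18,100,60),(30,255,255),.064,(325,190,350,220))
pr('graph','top',im,d,(0,0,0),(180,255,50),.034,(315,180,360,230))
# by depth height
P=pts('top',np.ones(d.shape,bool),d)
def hz(nm,x,y,r,zl,zh):
    s=P[(np.hypot(P[:,0]-x,P[:,1]-y)<r)&(P[:,2]>zl)&(P[:,2]<zh)]
    (c,rad)=cv2.minEnclosingCircle((s[:,:2]*1000).astype(np.float32)) if len(s) else (0,0)
    print(nm,len(s),(s.mean(0)*1000).round(1),np.array(c).round(1),round(rad,1),rect(s))
for nm,(u,v),zz,r,zl,zh in [('gripz',(339,206),.116,.04,.105,.13),('flange',(339,206),.07,.04,.07,.09),('ring',(339,206),.064,.05,.055,.069),('gblk',(337,206),.034,.09,.028,.04),('wblk',(267,204),.034,.09,.028,.04),('cruc',(266,205),.082,.05,.076,.09),('peg',(432,240),.026,.03,.02,.03),('stand',(432,240),.012,.06,.008,.017),('brick',(325,142),.02,.1,.015,.025)]:
    c=onplane('top',(u,v),zz)[0]; print(c); hz(nm,c[0],c[1],r,zl,zh)
E
python3 m.py
```

```text
(325, 142) [ 11 143 208] 1.4014163
(394, 156) [108  24 108] 1.4093101
(432, 245) [ 17  99 178] 1.3882
(420, 240) [ 17  87 209] 1.3853792
(267, 190) [ 15 137 173] 1.3744543
(339, 206) [  1 204 206] 1.2870953
(337, 190) [130   7 114] 1.3778664
(330, 207) [ 22 130 147] 1.3435103
(266, 197) [ 38   9 116] 1.3503335
top brick [323.8 142.3] 1454 z [0.0159 0.0205 0.0253] (array([658.2, -29.9]), 139.7, 88.1, 18.5) mean [657.4 -29.9  20. ]
top grip [338.9 204.8] 42 z [0.112  0.1154 0.121 ] (array([470.3, -72. ]), 15.9, 15.9, 1.2) mean [470.7 -71.8 116. ]
top stand [431.8 239.3] 739 z [0.0066 0.0127 0.0173] (array([ 386.5, -346.8]), 87.6, 86.0, -89.4) mean [ 385.5 -346.    12. ]
top dish [404.3 152. ] 88 z [0.0011 0.0064 0.0127] (array([ 635.6, -260.6]), 89.7, 37.4, 20.0) mean [ 637.3 -264.9    9. ]
top wood [269.6 203.2] 428 z [0.0287 0.0342 0.0387] (array([476.1, 122.3]), 107.5, 55.7, -21.4) mean [476.8 119.1  34. ]
top brass [335.1 206.2] 161 z [0.0333 0.0633 0.069 ] (array([472.7, -69.2]), 58.0, 55.1, 1.2) mean [470.6 -63.9  64. ]
top graph [325.5 198.9] 44 z [0.0288 0.0334 0.0387] (array([
[... 527 characters left out ...]
59.7 (array([474.9, -66.9]), 110.0, 56.1, 21.4)
[0.47432267 0.12647378 0.034     ]
wblk 514 [479.6 120.9  34.4] [490.3 127.3] 72.7 (array([489.7, 120.2]), 141.5, 68.5, -13.6)
[0.46802562 0.12450539 0.082     ]
cruc 84 [471.3 124.6  82.5] [471.8 124. ] 26.0 (array([470.9, 124.5]), 49.6, 49.5, -89.2)
[ 0.38356949 -0.34319694  0.026     ]
peg 24 [ 384.7 -345.6   24.1] [ 392.1 -343. ] 16.1 (array([ 388.9, -346.2]), 30.4, 19.5, -45.2)
[ 0.38366417 -0.34663586  0.012     ]
stand 638 [ 385.9 -345.3   12.6] [ 387.1 -351. ] 55.5 (array([ 389.1, -344.9]), 93.9, 90.4, 13.7)
[ 0.6581709  -0.03325345  0.02      ]
brick 1368 [658.5 -30.5  20.3] [660.  -30.6] 80.8 (array([659.3, -30.6]), 140.9, 90.6, 18.6)
```

```bash
python3 - <<'E'
from h import *
from scipy.spatial.transform import Rotation as R
o=ctrl.get_obs(); print(R.from_euler('xyz',o['eef_rot']).as_matrix().round(3))
z=np.load('pics/top0.npz'); im,d=z['im'],z['d']
g=cv2.cvtColor(im,cv2.COLOR_RGB2GRAY)
# dish: dark in roi, ellipse fit
m=np.zeros(g.shape,np.uint8); roi=(slice(128,185),slice(365,422)); m[roi]=(g[roi]<105).astype(np.uint8)
n,l,st,c=cv2.connectedComponentsWithStats(m); 
for i in range(1,n):
  if st[i,4]>60:
    cs,_=cv2.findContours((l==i).astype(np.uint8),cv2.RETR_EXTERNAL,cv2.CHAIN_APPROX_NONE)
    Q=onplane('top',max(cs,key=len)[:,0],.009); print(st[i],c[i],rect(Q),cv2.minEnclosingCircle((Q[:,:2]*1000).astype(np.float32)))
E
```

```text
[[-0.     0.382  0.924]
 [-0.001  0.924 -0.382]
 [-1.    -0.001 -0.   ]]
[375 140  36  33 616] [393.84253247 155.31655844] (array([ 624.6, -230.4]), 102.7, 94.1, -88.3) ((624.2865600585938, -230.26980590820312), 51.884307861328125)
```

>>> send_rows([
  [[20, -48, 0, 0], [20, -48, 0, 0], [20, -48, 0, 0], [20, -48, 0, 0], [20, -48, 0, 0], [20, -48, 0, 0], [20, -48, 0, 0], [20, -48, 0, 0], [20, -48, 0, 0], [20, -48, 0, 0], [20, -48, 0, 0], [20, -48, 0, 0]],
])

```text
time_s: 1.35
ee_pos: [0.4411, -0.0477, 0.2055]
eef_rot: [0.428, 1.57, 0.036]
force: [0.7, 1.0, 0.6]
grip_width: 0.0943
```

```bash
python3 - <<'E'
from h import *
o=ctrl.get_obs(); im,d=ctrl.camera('wrist'); save('w1',im); np.savez('pics/w1.npz',im=im,d=d,pos=o['ee_pos'],rot=o['eef_rot'])
print(o['ee_pos'],project('wrist',[[.471,-.072,.116],[.4747,-.0668,.034]],o))
P=pts('wrist',d>0,d,o)
for nm,zl,zh in [('grip',.11,.12),('flange',.074,.083),('ring',.060,.068),('blk',.03,.038)]:
    s=P[(abs(P[:,0]-.472)<.07)&(abs(P[:,1]+.07)<.07)&(P[:,2]>zl)&(P[:,2]<zh)]; 
    if len(s): print(nm,len(s),(s.mean(0)*1000).round(1),rect(s),cv2.minEnclosingCircle((s[:,:2]*1000).astype(np.float32)))
E
```

```text
[ 0.44106748 -0.04773563  0.20553858] [[306.6183513  248.78051573]
 [314.77578988 222.87804264]]
grip 467 [471.3 -70.2 116.2] (array([472. , -70.6]), 21.2, 20.6, -21.6) ((472.1083984375, -70.73524475097656), 11.166498184204102)
flange 731 [466.7 -67.8  78.6] (array([470.2, -69.5]), 40.6, 36.9, 63.5) ((472.1060485839844, -70.56764221191406), 20.833641052246094)
ring 865 [467.1 -60.6  64.6] (array([471.8, -66.9]), 57.5, 53.7, 55.4) ((473.4462890625, -68.12213897705078), 28.887083053588867)
blk 2378 [470.8 -63.2  34.7] (array([476.4, -65.4]), 110.4, 56.2, 21.5) ((475.8703308105469, -65.46025848388672), 60.40790939331055)
```

View pics/w1.png

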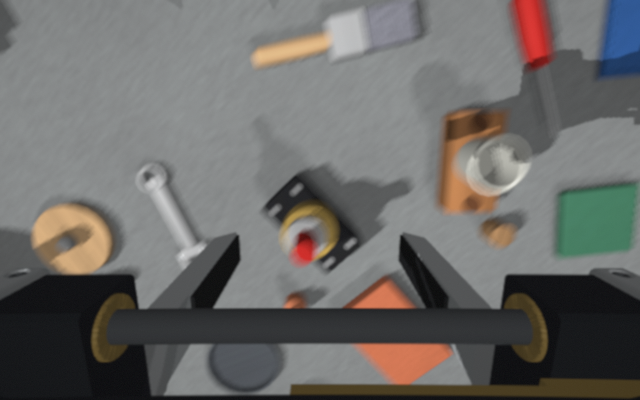

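The wrist view shows the red grip at (305,248) on flange and ring, with the graphite block beneath. Its depth fits agree with the top view within 1.5 mm. I'll descend on the grip.

>>> send_rows([
  [[31, -23, 0, 0], [0, 0, -40, 0], [0, 0, -40, 0], [0, 0, -30, 0], [0, 0, -13, 0], [0, 0, 0, 0], [0, 0, 0, 0]],
])

```text
time_s: 2.1
ee_pos: [0.4725, -0.0686, 0.0837]
eef_rot: [0.184, 1.569, -0.208]
force: [0.3, -0.1, 1.5]
grip_width: 0.0941
```

>>> send_rows([
  [[0, 0, 0, 0], [0, 0, 0, 0], [0, 0, 0, 0], [0, 0, 0, 0], [0, 0, 0, 0], [0, 0, 0, 0], [0, 0, 0, 0], [0, 0, 0, 0], [0, 0, 0, 0], [0, 0, 0, 0]],
], grip=1, newtons=20)

```text
time_s: 3.1
ee_pos: [0.4718, -0.0686, 0.0824]
eef_rot: [-2.182, 1.571, -2.573]
force: [-0.3, -1.0, 0.2]
grip_width: 0.0215
```

>>> send_rows([
  [[0, 0, 20, 0], [0, 0, 40, 0], [0, 0, 10, 0], [15, 35, 0, 0], [18, 42, 0, 0], [18, 42, 0, 0], [18, 42, 0, 0], [18, 42, 0, 0], [18, 42, 0, 0], [0, 0, 0, 0], [0, 0, 0, 0], [0, 0, 0, 0]],
])

```text
time_s: 4.3
ee_pos: [0.5764, 0.1756, 0.1519]
eef_rot: [-2.367, 1.57, -2.759]
force: [-0.2, -1.3, -2.2]
grip_width: 0.022
```

```bash
cat > wr.py <<'E'
import sys
from h import *
def shot(nm):
    o=ctrl.get_obs(); im,d=ctrl.camera('wrist'); save(nm,im); np.savez(f'pics/{nm}.npz',im=im,d=d,pos=o['ee_pos'],rot=o['eef_rot'])
    print('tcp',(o['ee_pos']*1000).round(1),'gw',o['grip_width'])
    return o,im,d
def near(n,im,d,o,x,y,r,zl,zh,nm=''):
    P=pts(n,d>0,d,o); s=P[(np.hypot(P[:,0]-x,P[:,1]-y)<r)&(P[:,2]>zl)&(P[:,2]<zh)]
    if len(s)>5: print(nm,len(s),(s.mean(0)*1000).round(1),rect(s),cv2.minEnclosingCircle((s[:,:2]*1000).astype(np.float32)))
def col(n,im,d,o,lo,hi,zz,amin,nm=''):
    for m,c,st in comps(im,lo,hi,amin):
        v,u=np.nonzero(m); Q=onplane(n,np.c_[u,v],zz,o); P=pts(n,m,d,o); print(nm,c.round(),st[4],'z',P[:,2].mean().round(4),rect(Q),(Q.mean(0)*1000).round(1))
E
python3 - <<'E'
from wr import *
o,im,d=shot('w2'); col('wrist',im,d,o,(65,80,50),(90,255,200),.012,300,'green')
E
```

```text
tcp [576.4 175.6 151.9] gw 0.02197688674706396
green [396. 194.] 6561 z 0.0127 (array([605.8, 247.5]), 83.1, 83.0, 74.9) [604.7 248.   12. ]
green [517. 373.] 2172 z 0.0424 (array([856.8, 311.6]), 92.6, 55.9, 0.5) [858.4 307.3  12. ]
```

View pics/w2.png

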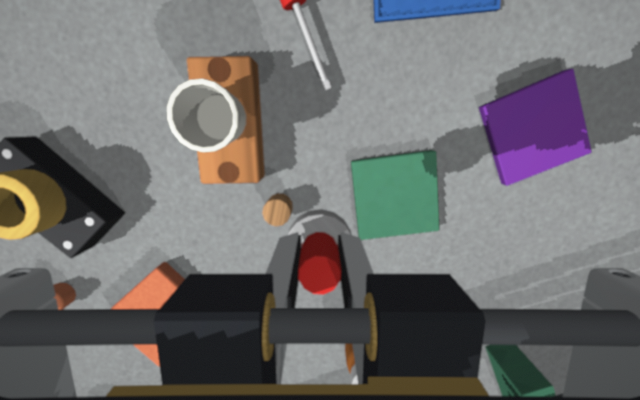

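>>> send_rows([
  [[10, 25, 0, 0], [10, 25, 0, 0], [9, 21, 0, 0], [0, 0, -30, 0], [0, 0, -30, 0], [0, 0, -25, 0], [0, 0, 0, 0], [0, 0, 0, 0], [0, 0, 0, 0]],
])

```text
time_s: 5.25
ee_pos: [0.6067, 0.2473, 0.0696]
eef_rot: [0.72, 1.568, 0.328]
force: [0.1, -0.2, -1.2]
grip_width: 0.0217
```

>>> send_rows([
  [[-1, 0, -15, 0], [0, 0, -12, 0], [0, 0, -7, 0], [0, 0, -3, 0], [0, 0, -2, 0], [0, 0, 0, 0], [0, 0, 0, 0], [0, 0, 0, 0]],
])

```text
time_s: 6.05
ee_pos: [0.6048, 0.2471, 0.0301]
eef_rot: [-1.346, 1.57, -1.738]
force: [-10.8, -6.3, 18.0]
grip_width: 0.0217
```

>>> send_rows([
  [[0, 0, 0.4, 0], [0, 0, 0, 0], [0, 0, 0, 0], [0, 0, 0, 0], [0, 0, 0, 0], [0, 0, 0, 0]],
], grip=-1)

```text
time_s: 6.65
ee_pos: [0.6048, 0.2475, 0.0288]
eef_rot: [-2.224, 1.571, -2.616]
force: [-0.7, 0.2, -1.0]
grip_width: 0.0661
```

>>> send_rows([
  [[0, 0, 20, 0], [0, 0, 40, 0], [0, 0, 40, 0], [0, 0, 20, 0], [-16, -38, 0, 0], [-16, -38, 0, 0], [-16, -38, 0, 0], [-16, -38, 0, 0], [-16, -38, 0, 0], [-16, -38, 0, 0], [0, 0, 0, 0], [0, 0, 0, 0]],
])

```text
time_s: 7.85
ee_pos: [0.5089, 0.0191, 0.1492]
eef_rot: [0.502, 1.57, 0.108]
force: [0.8, -0.1, 0.2]
grip_width: 0.0941
```

```bash
python3 - <<'E'
from wr import *
o,im,d=shot('w3')
col('wrist',im,d,o,(65,80,50),(90,255,200),.012,300,'green')
near('wrist',im,d,o,.605,.247,.04,.055,.075,'grip')
near('wrist',im,d,o,.605,.247,.04,.020,.035,'flange')
near('wrist',im,d,o,.473,-.068,.05,.060,.069,'ring')
near('wrist',im,d,o,.476,-.066,.07,.03,.039,'gblk')
near('wrist',im,d,o,.476,.122,.07,.03,.039,'wblk')
near('wrist',im,d,o,.472,.124,.04,.077,.09,'cruc')
near('wrist',im,d,o,.659,-.03,.1,.016,.025,'brick')
E
```

```text
tcp [508.9  19.1 149.2] gw 0.09411077103782675
green [561. 194.] 5000 z 0.0124 (array([604.8, 245.5]), 87.9, 83.4, 74.9) [599.2 241.3  12. ]
grip 733 [603.3 244.5  63. ] (array([604.7, 246. ]), 21.7, 21.3, 27.3) ((605.2653198242188, 246.61431884765625), 11.771719932556152)
flange 1190 [600.  241.2  26.6] (array([603.4, 244.5]), 41.2, 38.1, -35.8) ((605.048095703125, 246.1556854248047), 21.360157012939453)
ring 2339 [471.6 -67.5  64.4] (array([471.7, -68.2]), 57.9, 53.7, -89.1) ((473.6326599121094, -68.29332733154297), 29.127347946166992)
gblk 4188 [472.9 -62.   34.7] (array([475.8, -65.5]), 110.7, 56.1, 21.4) ((475.77093505859375, -65.27043914794922), 60.802547454833984)
wblk 4698 [474.8 120.   34.7] (array([477.6, 124.6]), 110.5, 56.2, -21.4) ((477.1841735839844, 124.29547882080078), 60.19526290893555)
cruc 1468 [472.4 127.   81.9] (array([472.5, 124.3]), 52.0, 52.0, -46.8) ((472.46136474609375, 124.74712371826172), 26.451011657714844)
brick 5037 [662.2 -24.   20.5] (array([659.8, -28.5]), 140.3, 90.3, 18.7) ((655.986572265625, -19.854177474975586), 76.50572967529297)
```

View pics/w3.png

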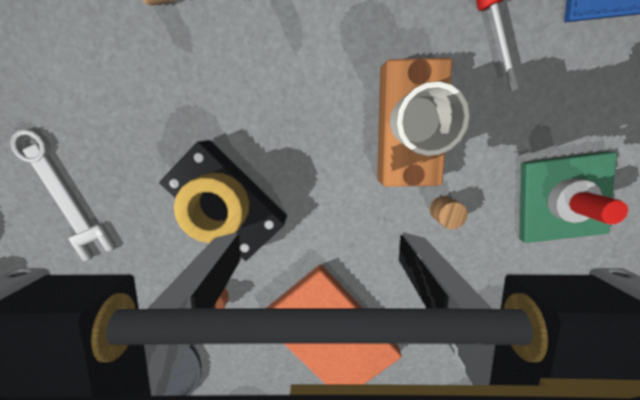

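The plunger stands upright at the board centre (605,246.5). The ring, at pixel (211,208), measures (473,-68.3) with its top at 64.

>>> send_rows([
  [[-12, -30, 0, 0], [-12, -30, 0, 0], [-12, -27, 0, 0], [0, 0, -30, 0], [0, 0, -30, 0], [0, 0, -25, 0], [0, 0, -10, 0], [0, 0, 0, 0], [0, 0, 0, 0]],
])

```text
time_s: 8.8
ee_pos: [0.4735, -0.0672, 0.0547]
eef_rot: [0.213, 1.57, -0.178]
force: [-0.2, 0.4, 0.1]
grip_width: 0.094
```

>>> send_rows([
  [[0, -1, -10, 0], [0, 0, -5, 0], [0, 0, 0, 0], [0, 0, 0, 0]],
])

```text
time_s: 9.2
ee_pos: [0.4728, -0.0686, 0.0389]
eef_rot: [-1.689, 1.571, -2.081]
force: [0.4, 0.3, 0.8]
grip_width: 0.0939
```

>>> send_rows([
  [[0, 0, 0, 0], [0, 0, 0, 0], [0, 0, 0, 0], [0, 0, 0, 0], [0, 0, 0, 0], [0, 0, 0, 0], [0, 0, 0, 0], [0, 0, 0, 0]],
], grip=1, newtons=25)

```text
time_s: 10.0
ee_pos: [0.4728, -0.0685, 0.0389]
eef_rot: [0.135, 1.571, -0.257]
force: [0.2, -0.0, 1.5]
grip_width: 0.0582
```

>>> send_rows([
  [[0, 0, 20, 0], [0, 0, 40, 0], [0, 0, 40, 0], [-11, -34, 0, 0], [-11, -34, 0, 0], [-11, -34, 0, 0], [-11, -34, 0, 0], [-11, -34, 0, 0], [0, 0, 0, 0], [0, 0, 0, 0], [0, 0, 0, 0]],
])

```text
time_s: 11.1
ee_pos: [0.4179, -0.2378, 0.1386]
eef_rot: [2.72, 1.57, 2.329]
force: [-0.4, 0.7, -1.8]
grip_width: 0.0583
```

```bash
python3 - <<'E'
from wr import *
o,im,d=shot('w4')
near('wrist',im,d,o,.386,-.346,.06,.008,.017,'stand')
near('wrist',im,d,o,.386,-.346,.03,.0225,.03,'peg')
near('wrist',im,d,o,.624,-.230,.07,.007,.013,'dish')
E
```

```text
tcp [ 417.9 -237.8  138.6] gw 0.05833310247279477
stand 6107 [ 385.8 -344.2   12.7] (array([ 387.4, -345.5]), 89.1, 89.0, -53.2) ((386.9368896484375, -345.77349853515625), 45.330013275146484)
peg 220 [ 386.7 -345.    26. ] (array([ 386.9, -345.6]), 14.9, 14.5, -38.2) ((386.8341064453125, -345.654541015625), 7.740274906158447)
dish 162 [ 609.  -274.3    9.3] (array([ 609.3, -273.3]), 51.9, 10.8, -22.1) ((610.0692749023438, -271.354736328125), 25.95295524597168)
```

View pics/w4.png

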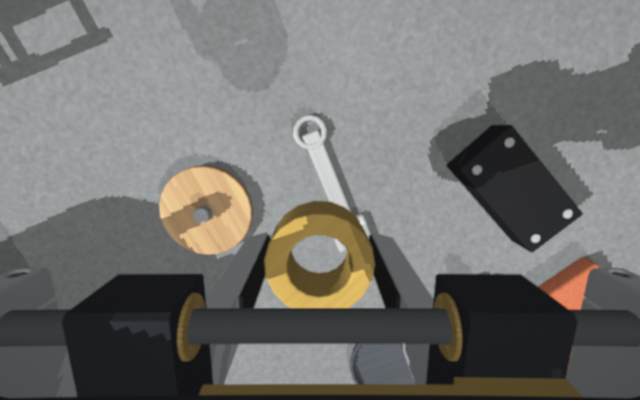

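The stand is at (205,210) and its peg measures (386.8,-345.6), top at 26. The ring is held level.

>>> send_rows([
  [[-9, -30, 0, 0], [-9, -30, 0, 0], [-8, -30, 0, 0], [-5, -18, 0, 0], [0, 0, -30, 0], [0, 0, -30, 0], [0, 0, -20, 0], [0, 0, 0, 0], [0, 0, 0, 0], [0, 0, 0, 0]],
])

```text
time_s: 12.15
ee_pos: [0.3876, -0.3467, 0.0602]
eef_rot: [-0.396, 1.569, -0.787]
force: [-0.1, 0.4, -3.2]
grip_width: 0.0581
```

>>> send_rows([
  [[-1, 1, 0, 0], [0, 0, -18, 0], [0, 0, -12, 0], [0, 0, -7, 0], [0, 0, -3, 0], [0, 0, -2, 0], [0, 0, 0, 0], [0, 0, 0, 0], [0, 0, 0, 0]],
])

```text
time_s: 13.05
ee_pos: [0.3859, -0.3457, 0.0171]
eef_rot: [-0.386, 1.57, -0.778]
force: [-1.5, 0.2, -2.4]
grip_width: 0.058
```

>>> send_rows([
  [[0.5, 0, -0.7, 0], [0, 0, 0, 0], [0, 0, 0, 0]],
])

```text
time_s: 13.35
ee_pos: [0.3861, -0.3457, 0.0169]
eef_rot: [-2.185, 1.57, -2.577]
force: [-6.1, 1.6, 8.8]
grip_width: 0.058
```

>>> send_rows([
  [[0, 0, 0, 0], [0, 0, 0, 0], [0, 0, 0, 0], [0, 0, 0, 0], [0, 0, 0, 0], [0, 0, 0, 0]],
], grip=-1)

```text
time_s: 13.95
ee_pos: [0.3863, -0.3455, 0.0161]
eef_rot: [-0.504, 1.571, -0.895]
force: [0.3, -1.1, 0.2]
grip_width: 0.0941
```

>>> send_rows([
  [[0, 0, 20, 0], [0, 0, 35, 0], [0, 0, 35, 0], [0, 0, 35, 0], [10, 40, 0, 0], [10, 40, 0, 0], [10, 40, 0, 0], [0, 0, 0, 0], [0, 0, 0, 0]],
])

```text
time_s: 14.85
ee_pos: [0.4165, -0.2252, 0.1414]
eef_rot: [-0.434, 1.57, -0.824]
force: [0.5, -0.8, 0.1]
grip_width: 0.0939
```

```bash
python3 - <<'E'
from wr import *
o,im,d=shot('w5')
near('wrist',im,d,o,.387,-.346,.06,.008,.017,'stand')
near('wrist',im,d,o,.387,-.346,.05,.038,.046,'ring')
near('wrist',im,d,o,.624,-.230,.07,.007,.013,'dish')
E
```

```text
tcp [ 416.5 -225.2  141.4] gw 0.09388076991105754
stand 2461 [ 375.2 -331.6   12.7] (array([ 382.4, -343.6]), 85.1, 80.1, -84.2) ((387.28948974609375, -345.40777587890625), 44.9139404296875)
ring 2100 [ 385.5 -344.6   42.4] (array([ 385.9, -345.7]), 57.1, 55.0, -67.8) ((386.4244384765625, -345.64654541015625), 28.919767379760742)
dish 350 [ 624.6 -229.     9.3] (array([ 622.7, -231.3]), 98.1, 54.1, 68.3) ((626.7158813476562, -232.58323669433594), 49.96792984008789)
```

View pics/w5.png

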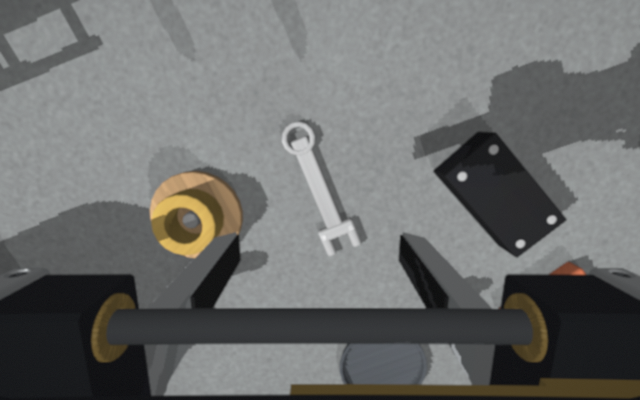

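The ring sits flat over the peg at (188,223): (386.4,-345.6), top at 42. Next is the crucible at (472.5,124.5).

>>> send_rows([
  [[6, 38, 0, 0], [6, 38, 0, 0], [6, 38, 0, 0], [6, 38, 0, 0], [6, 38, 0, 0], [6, 38, 0, 0], [6, 38, 0, 0], [6, 38, 0, 0], [6, 38, 0, 0], [0, 0, 0, 0], [0, 0, 0, 0]],
])

```text
time_s: 16.0
ee_pos: [0.4706, 0.1159, 0.1408]
eef_rot: [-2.258, 1.57, -2.65]
force: [0.2, -0.1, -0.3]
grip_width: 0.0938
```

```bash
python3 - <<'E'
from wr import *
o,im,d=shot('w6')
near('wrist',im,d,o,.476,.122,.07,.03,.039,'wblk')
near('wrist',im,d,o,.472,.124,.04,.077,.09,'cruc')
near('wrist',im,d,o,.392,.358,.1,.005,.010,'trayrim')
E
```

```text
tcp [470.6 115.9 140.8] gw 0.09378579454856363
wblk 3523 [465.3 130.   34.7] (array([477.6, 125.2]), 109.5, 56.1, -21.5) ((477.3453674316406, 125.08845520019531), 59.99863815307617)
cruc 1167 [473.8 124.9  82. ] (array([472.5, 125.1]), 52.0, 51.6, -64.8) ((472.83843994140625, 124.95487976074219), 26.35930633544922)
trayrim 2365 [429.2 348.1   6.7] (array([422.6, 349.2]), 112.5, 87.9, 71.5) ((422.0411071777344, 349.1026916503906), 70.12503814697266)
```

>>> send_rows([
  [[2, 9, 0, 0], [0, 0, -30, 0], [0, 0, -30, 0], [0, 0, -20, 0], [0, 0, -10, 0], [0, 0, -5, 0], [0, 0, 0, 0], [0, 0, 0, 0], [0, 0, 0, 0]],
])

```text
time_s: 16.95
ee_pos: [0.4728, 0.1255, 0.047]
eef_rot: [0.6, 1.569, 0.208]
force: [0.3, 0.4, -0.5]
grip_width: 0.0942
```

>>> send_rows([
  [[0, 0, 0, 0], [0, 0, 0, 0], [0, 0, 0, 0], [0, 0, 0, 0], [0, 0, 0, 0], [0, 0, 0, 0], [0, 0, 0, 0], [0, 0, 0, 0]],
], grip=1, newtons=12)

```text
time_s: 17.75
ee_pos: [0.4723, 0.1255, 0.0461]
eef_rot: [-2.366, 1.571, -2.757]
force: [-0.4, 0.3, 0.9]
grip_width: 0.0516
```

>>> send_rows([
  [[0, 0, 10, 0], [0, 0, 20, 0], [0, 0, 30, 0], [0, 0, 25, 0], [8, -30, 0, 0], [12, -36, 0, 0], [12, -36, 0, 0], [12, -36, 0, 0], [12, -36, 0, 0], [12, -36, 0, 0], [0, 0, 0, 0], [0, 0, 0, 0]],
])

```text
time_s: 18.95
ee_pos: [0.5401, -0.0849, 0.1314]
eef_rot: [2.784, 1.57, 2.391]
force: [-0.5, 0.6, -0.7]
grip_width: 0.0513
```

```bash
python3 - <<'E'
from wr import *
o,im,d=shot('w7')
near('wrist',im,d,o,.625,-.231,.07,.007,.013,'dish')
near('wrist',im,d,o,.659,-.03,.1,.016,.025,'brick')
near('wrist',im,d,o,o['ee_pos'][0],o['ee_pos'][1],.035,o['ee_pos'][2]+.025,o['ee_pos'][2]+.045,'cruc')
im2,d2=ctrl.camera('top'); save('t7',im2);np.savez('pics/t7.npz',im=im2,d=d2)
E
```

```text
tcp [540.1 -84.9 131.4] gw 0.05132675047868249
dish 148 [ 656.2 -216.     9.2] (array([ 632.5, -205.6]), 98.1, 39.3, -10.1) ((629.3980102539062, -223.23854064941406), 49.072059631347656)
brick 2863 [619.9 -16.7  20.6] (array([633.3, -37.8]), 89.4, 84.6, -71.6) ((631.655029296875, -29.708974838256836), 54.8402214050293)
cruc 4038 [537.5 -83.6 165.6] (array([539.3, -80.9]), 61.2, 49.2, -88.1) ((531.1514892578125, -81.10921478271484), 33.61859130859375)
```

View pics/w7.png

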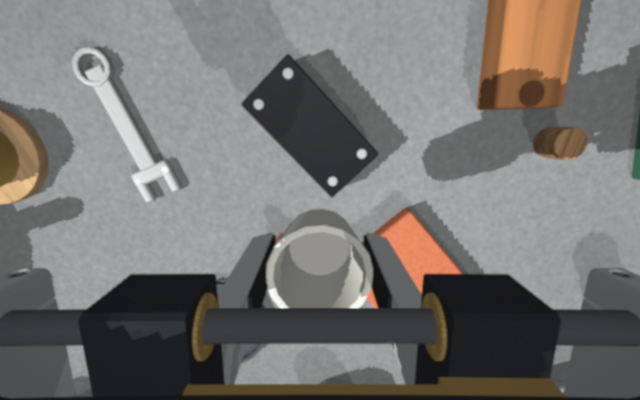

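```bash
python3 - <<'E'
from wr import *
from scipy.optimize import least_squares
def fit(Q,r0=None):
    f=lambda p: np.hypot(Q[:,0]-p[0],Q[:,1]-p[1])-(p[2])
    s=least_squares(f,[.625,-.231,.05],loss='soft_l1',f_scale=.001); return (s.x*1000).round(1),round(s.cost*1e6,1)
for n,fl in [('wrist','w1'),('wrist','w5'),('top','top0'),('top','t7')]:
    z=np.load(f'pics/{fl}.npz'); im,d=z['im'],z['d']; o=dict(ee_pos=z['pos'],eef_rot=z['rot']) if n=='wrist' else None
    P=pts(n,d>0,d,o); s=P[(np.hypot(P[:,0]-.625,P[:,1]+.231)<.06)&(P[:,2]>.0072)&(P[:,2]<.012)]
    s=s[np.hypot(s[:,0]-.625,s[:,1]+.231)>.042]
    print(fl,'rim depth',len(s),fit(s))
    uvc=project(n,[[.625,-.231,.009]],o)[0]; g=cv2.cvtColor(im,cv2.COLOR_RGB2GRAY)
    yy,xx=np.mgrid[:400,:640]; m=(np.abs(xx-uvc[0])<60)&(np.abs(yy-uvc[1])<60)
    pl=onplane(n,np.c_[xx[m],yy[m]],.009,o); ok=np.hypot(pl[:,0]-.625,pl[:,1]+.231)<.058
    mm=np.zeros(g.shape,np.uint8); mm[yy[m][ok],xx[m][ok]]=(g[yy[m][ok],xx[m][ok]]<108)
    nn,l,st,c=cv2.connectedComponentsWithStats(mm); i=1+np.argmax(st[1:,4])
    cs,_=cv2.findContours((l==i).astype(np.uint8),cv2.RETR_EXTERNAL,cv2.CHAIN_APPROX_NONE)
    Q=onplane(n,max(cs,key=len)[:,0],.009,o); Q=Q[np.hypot(Q[:,0]-.625,Q[:,1]+.231)<.057]
    print(' colour',st[i,4],fit(Q))
save('t7c',cv2.resize(np.load('pics/t7.npz')['im'][100:260,220:460],None,fx=3,fy=3))
E
```

```text
w1 rim depth 461 (array([ 626.6, -232.7,   47. ]), np.float64(268.2))
 colour 4536 (array([ 624.2, -232.8,   53.2]), np.float64(182.7))
w5 rim depth 343 (array([ 626. , -233.3,   47. ]), np.float64(197.0))
 colour 6250 (array([ 621.8, -229.2,   51.6]), np.float64(226.5))
top0 rim depth 102 (array([ 626. , -233.7,   46.7]), np.float64(139.5))
 colour 900 (array([ 624.7, -230.5,   49.2]), np.float64(76.7))
t7 rim depth 93 (array([ 626. , -233.7,   46.6]), np.float64(110.0))
 colour 137 (array([ 625.5, -233.8,   44.6]), np.float64(160.5))
```

View pics/t7c.png

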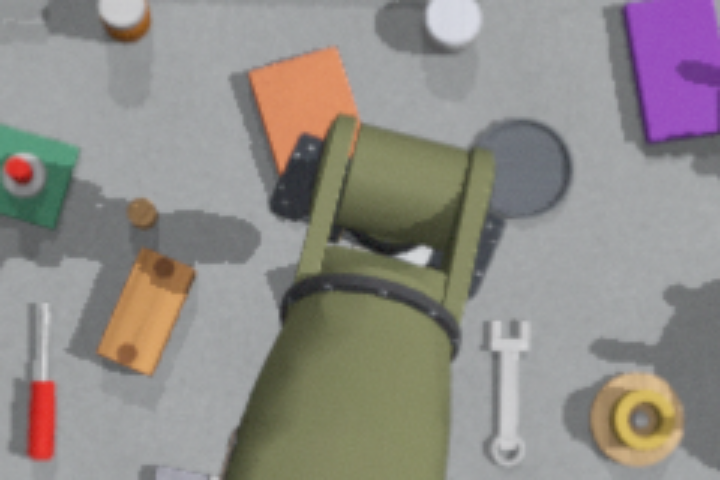

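Rim-depth fits from four views give the dish centre as (626,-233). The colour contours are biased by the shadow on its left.

>>> send_rows([
  [[17, -30, 0, 0], [17, -30, 0, 0], [17, -30, 0, 0], [17, -30, 0, 0], [18, -28, 0, 0], [0, 0, -20, 0], [0, 0, -25, 0], [0, 0, -25, 0], [0, 0, -15, 0], [0, 0, 0, 0], [0, 0, 0, 0], [0, 0, 0, 0]],
])

```text
time_s: 20.25
ee_pos: [0.627, -0.2326, 0.0478]
eef_rot: [-0.011, 1.569, -0.403]
force: [-0.4, 0.0, -0.1]
grip_width: 0.0513
```

>>> send_rows([
  [[-1, -0.5, -10, 0], [0, 0, -10, 0], [0, 0, -6, 0], [0, 0, -3, 0], [0, 0, -1.5, 0], [0, 0, 0, 0], [0, 0, 0, 0], [0, 0, 0, 0]],
])

```text
time_s: 21.05
ee_pos: [0.6255, -0.2332, 0.0164]
eef_rot: [-0.116, 1.57, -0.507]
force: [-2.6, 0.5, 5.6]
grip_width: 0.0514
```

Contact at 5.6 N. I'll release, opening only partly.

>>> send_rows([
  [[0, 0, 0, 0], [0, 0, 0, 0], [0, 0, 0, 0], [0, 0, 0, 0], [0, 0, 0, 0], [0, 0, 0, 0]],
], grip=-1)

```text
time_s: 21.65
ee_pos: [0.6253, -0.233, 0.0156]
eef_rot: [2.873, 1.571, 2.481]
force: [0.7, 0.8, -0.4]
grip_width: 0.0935
```

>>> send_rows([
  [[0, 0, 15, 0], [0, 0, 30, 0], [0, 0, 35, 0], [0, 0, 35, 0], [0, 0, 10, 0], [-20, 40, 0, 0], [-20, 40, 0, 0], [-20, 40, 0, 0], [-20, 40, 0, 0], [-20, 40, 0, 0], [0, 0, 0, 0], [0, 0, 0, 0]],
])

```text
time_s: 22.85
ee_pos: [0.5253, -0.0326, 0.1413]
eef_rot: [0.125, 1.57, -0.266]
force: [-0.8, -0.8, -0.1]
grip_width: 0.0938
```

>>> send_rows([
  [[-10, 40, 0, 0], [-10, 40, 0, 0], [-10, 40, 0, 0], [-10, 30, 0, 0], [0, 0, 0, 0], [0, 0, 0, 0]],
])

```text
time_s: 23.45
ee_pos: [0.4858, 0.1164, 0.1407]
eef_rot: [-0.773, 1.571, -1.164]
force: [-0.0, 0.1, 0.1]
grip_width: 0.094
```

```bash
python3 - <<'E'
from wr import *
o,im,d=shot('w8')
near('wrist',im,d,o,.476,.122,.07,.03,.039,'wblk')
near('wrist',im,d,o,.392,.358,.1,.005,.010,'trayrim')
near('wrist',im,d,o,.476,-.066,.07,.03,.039,'gblk')
im,d=ctrl.camera('top'); save('t8',im)
near('top',im,d,None,.626,-.233,.04,.045,.06,'cruc top')
P=None
E
```

```text
tcp [485.8 116.4 140.7] gw 0.09399232361309205
wblk 7224 [474.8 126.2  34.7] (array([477.8, 125. ]), 110.1, 56.1, -21.5) ((477.74102783203125, 125.18112182617188), 60.032222747802734)
trayrim 1955 [436.5 345.5   6.9] (array([429.2, 347.1]), 112.5, 74.0, 71.8) ((428.7454833984375, 347.334716796875), 66.29872131347656)
gblk 5035 [462.9 -67.1  34.5] (array([465.9, -69.5]), 89.3, 57.4, 21.2) ((466.5415954589844, -69.74518585205078), 51.769046783447266)
cruc top 86 [ 626.1 -234.7   51.3] (array([ 624.5, -235. ]), 49.6, 49.1, 2.3) ((624.354736328125, -234.36087036132812), 26.501117706298828)
```

View pics/t8.png

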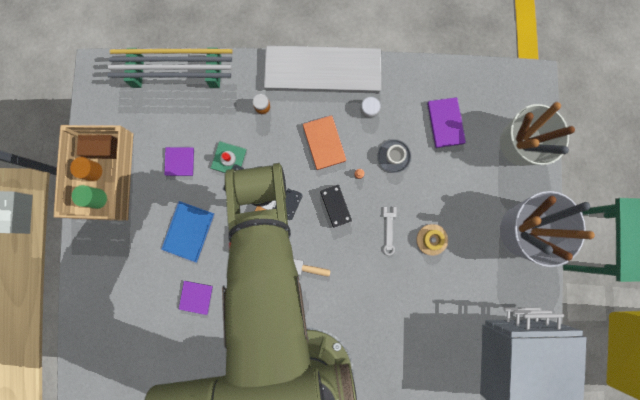

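View pics/w8.png

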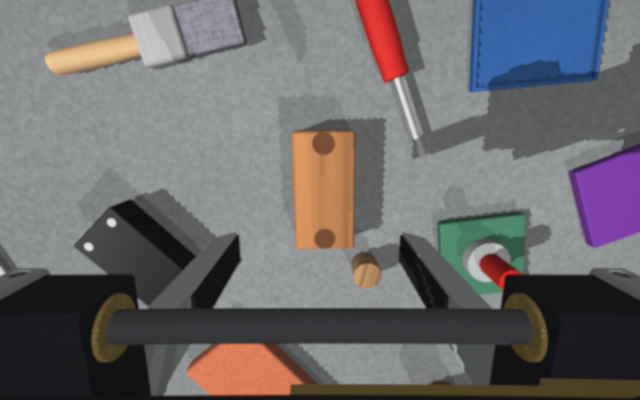

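The crucible stands in the dish at (397,155) in the top view. The wooden block, pixel (324,190), is at (477.8,125.0), yaw -21.5°. The jaws need about +1°.

>>> send_rows([
  [[-8, 8.6, 0, 0.017], [0, 0, -35, 0], [0, 0, -35, 0], [0, 0, -30, 0], [0, 0, -15, 0], [0, 0, -8, 0], [0, 0, 0, 0], [0, 0, 0, 0], [0, 0, 0, 0]],
])

```text
time_s: 24.45
ee_pos: [0.4778, 0.1256, 0.0186]
eef_rot: [0.554, 1.569, 0.179]
force: [-0.1, -0.4, -0.6]
grip_width: 0.094
```

>>> send_rows([
  [[0, 0, -6, 0], [0, 0, -2, 0], [0, 0, 0, 0], [0, 0, 0, 0]],
])

```text
time_s: 24.85
ee_pos: [0.4773, 0.1256, 0.0096]
eef_rot: [-2.54, 1.571, -2.915]
force: [0.3, -1.0, 0.0]
grip_width: 0.0942
```

>>> send_rows([
  [[0, 0, 0, 0], [0, 0, 0, 0], [0, 0, 0, 0], [0, 0, 0, 0], [0, 0, 0, 0], [0, 0, 0, 0], [0, 0, 0, 0], [0, 0, 0, 0]],
], grip=1, newtons=25)

```text
time_s: 25.65
ee_pos: [0.4773, 0.1255, 0.0097]
eef_rot: [-1.029, 1.571, -1.403]
force: [-0.8, -0.1, 0.2]
grip_width: 0.0559
```

>>> send_rows([
  [[0, 0, 15, 0], [0, 0, 35, 0], [0, 0, 30, 0], [-8, 20, 0, 0], [-12, 30, 0, 0], [-12, 30, 0, 0], [0, 0, 0, 0], [0, 0, 0, 0], [0, 0, 0, 0]],
])

```text
time_s: 26.55
ee_pos: [0.4455, 0.205, 0.0895]
eef_rot: [-2.014, 1.57, -2.389]
force: [0.1, 0.1, -1.2]
grip_width: 0.0559
```

```bash
python3 - <<'E'
from wr import *
from scipy.spatial.transform import Rotation as R
o,im,d=shot('w9'); y=R.from_euler('xyz',o['eef_rot']).as_matrix()[:,1]; print('jaw',np.degrees(np.arctan2(y[1],y[0])))
near('wrist',im,d,o,.392,.358,.1,.0055,.010,'trayrim')
col('wrist',im,d,o,(100,120,60),(115,255,255),.007,1000,'blue')
col('wrist',im,d,o,(100,120,60),(115,255,255),.003,1000,'blue3')
near('wrist',im,d,o,o['ee_pos'][0],o['ee_pos'][1],.075,o['ee_pos'][2]+.019,o['ee_pos'][2]+.028,'block')
E
```

```text
tcp [445.5 205.   89.5] gw 0.05591354031253711
jaw 68.50135179638725
trayrim 2630 [412.6 355.9   7.4] (array([402.5, 355.8]), 130.2, 112.0, -17.8) ((402.17926025390625, 354.956298828125), 84.32693481445312)
blue [482.  85.] 25859 z 0.0041 (array([402. , 355.4]), 129.3, 111.5, -17.9) [399.5 355.9   7. ]
blue3 [482.  85.] 25859 z 0.0041 (array([402.3, 357.3]), 131.3, 113.2, -17.9) [399.8 357.8   3. ]
block 17555 [433.3 210.1 114.5] (array([445.8, 205.1]), 109.6, 79.8, -21.5) ((445.7359924316406, 205.60531616210938), 60.003231048583984)
```

View pics/w9.png

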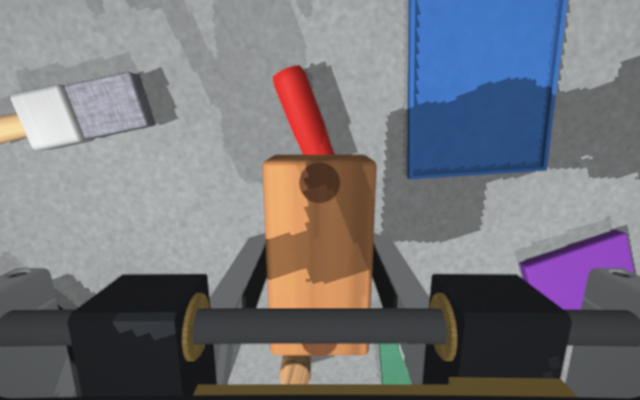

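The tray, rim in the top right of the wrist view, is centred at (392.8,358.6), yaw -17.8°. The block needs a +0.065 rad turn.

>>> send_rows([
  [[-10, 30, 0, 0.02], [-13, 39, 0, 0.02], [-13, 39, 0, 0.025], [-13, 39, 0, 0], [-4, 7, 0, 0], [0, 0, -20, 0], [0, 0, -20, 0], [0, 0, -10, 0], [0, 0, 0, 0], [0, 0, 0, 0], [0, 0, 0, 0]],
])

```text
time_s: 27.7
ee_pos: [0.3929, 0.3597, 0.0406]
eef_rot: [0.985, 1.569, 0.674]
force: [-0.6, 0.1, -1.7]
grip_width: 0.056
```

```bash
python3 - <<'E'
from wr import *
from scipy.spatial.transform import Rotation as R
o,im,d=shot('w10'); y=R.from_euler('xyz',o['eef_rot']).as_matrix()[:,1]; print('jaw',np.degrees(np.arctan2(y[1],y[0])))
near('wrist',im,d,o,.392,.358,.1,.0055,.010,'trayrim')
col('wrist',im,d,o,(100,120,60),(115,255,255),.007,300,'blue')
near('wrist',im,d,o,o['ee_pos'][0],o['ee_pos'][1],.075,o['ee_pos'][2]+.019,o['ee_pos'][2]+.028,'block')
E
```

```text
tcp [392.9 359.7  40.6] gw 0.05595493774702987
jaw 72.2260747025996
trayrim 2238 [345.6 372.5   7.7] (array([363.9, 368. ]), 110.8, 90.2, 72.2) ((364.2078857421875, 367.8468017578125), 71.06926727294922)
blue [316. 159.] 10254 z 0.0046 (array([363.4, 368.4]), 110.1, 87.8, 72.2) [346.4 372.5   7. ]
block 17566 [380.5 363.9  65.6] (array([393.3, 359.7]), 109.9, 79.7, -17.8) ((393.1548156738281, 359.89544677734375), 60.011871337890625)
```

View pics/w10.png

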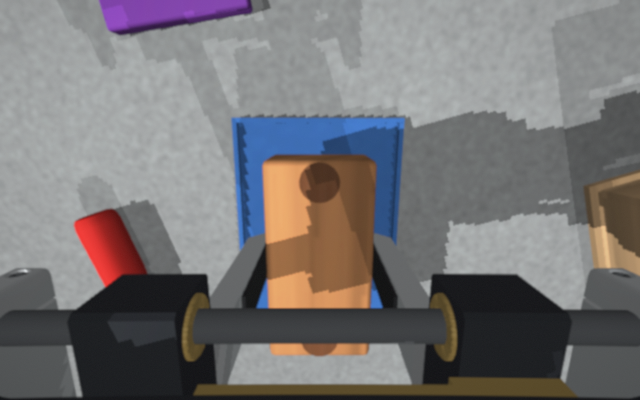

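>>> send_rows([
  [[-0.6, -0.9, -10, 0], [0, 0, -8, 0], [0, 0, -5, 0], [0, 0, -3, 0], [0, 0, -1, 0], [0, 0, 0, 0], [0, 0, 0, 0], [0, 0, 0, 0]],
])

```text
time_s: 28.55
ee_pos: [0.3917, 0.3587, 0.0127]
eef_rot: [-2.02, 1.571, -2.33]
force: [-0.6, -1.1, 0.2]
grip_width: 0.0561
```

>>> send_rows([
  [[0.5, 0, -0.7, 0], [0, 0, 0, 0], [0, 0, 0, 0]],
])

```text
time_s: 28.85
ee_pos: [0.3917, 0.3587, 0.0126]
eef_rot: [-2.551, 1.57, -2.861]
force: [-7.9, -3.4, 13.7]
grip_width: 0.0556
```

>>> send_rows([
  [[0, 0, 0, 0], [0, 0, 0, 0], [0, 0, 0, 0], [0, 0, 0, 0], [0, 0, 0, 0], [0, 0, 0, 0]],
], grip=-1)

```text
time_s: 29.45
ee_pos: [0.3922, 0.3587, 0.0119]
eef_rot: [-2.484, 1.571, -2.793]
force: [-0.5, -0.1, -0.7]
grip_width: 0.0937
```

>>> send_rows([
  [[0, 0, 15, 0], [0, 0, 35, 0], [0, 0, 40, 0], [0, 0, 40, 0], [8, -38, 0, 0.1], [8, -38, 0, 0.14], [8, -38, 0, 0.14], [8, -38, 0, 0.14], [8, -38, 0, 0.14], [0, 0, 0, 0], [0, 0, 0, 0]],
])

```text
time_s: 30.55
ee_pos: [0.4323, 0.1688, 0.1421]
eef_rot: [0.385, 1.57, 0.729]
force: [0.7, -0.0, -0.5]
grip_width: 0.094
```

>>> send_rows([
  [[7, -38, 0, 0], [7, -38, 0, 0], [7, -38, 0, 0], [7, -38, 0, 0], [7, -38, 0, 0], [7, -38, 0, 0], [0, 0, 0, 0], [0, 0, 0, 0]],
])

```text
time_s: 31.35
ee_pos: [0.4742, -0.0583, 0.1417]
eef_rot: [2.167, 1.57, 2.514]
force: [-0.9, -0.1, 0.1]
grip_width: 0.0937
```

```bash
python3 - <<'E'
from wr import *
from scipy.spatial.transform import Rotation as R
o,im,d=shot('w11'); y=R.from_euler('xyz',o['eef_rot']).as_matrix()[:,1]; print('jaw',np.degrees(np.arctan2(y[1],y[0])))
near('wrist',im,d,o,.476,-.066,.07,.03,.039,'gblk')
near('wrist',im,d,o,.659,-.03,.1,.016,.025,'brick')
im,d=ctrl.camera('top'); save('t11',im)
near('top',im,d,None,.392,.358,.07,.032,.042,'wood top')
E
```

```text
tcp [474.2 -58.3 141.7] gw 0.09374688726037066
jaw 109.85380540441643
gblk 7057 [473.3 -66.4  34.8] (array([475.9, -65.5]), 109.7, 56.0, 21.4) ((475.7064208984375, -65.30183410644531), 60.304500579833984)
brick 3965 [659.5 -31.7  20.5] (array([645.9, -33.7]), 112.6, 90.6, 18.8) ((646.96630859375, -33.65195846557617), 70.82951354980469)
wood top 691 [392.7 356.2  37.2] (array([392.1, 357.4]), 108.4, 58.5, -18.2) ((392.26171875, 358.0599060058594), 59.5494270324707)
```

View pics/w11.png

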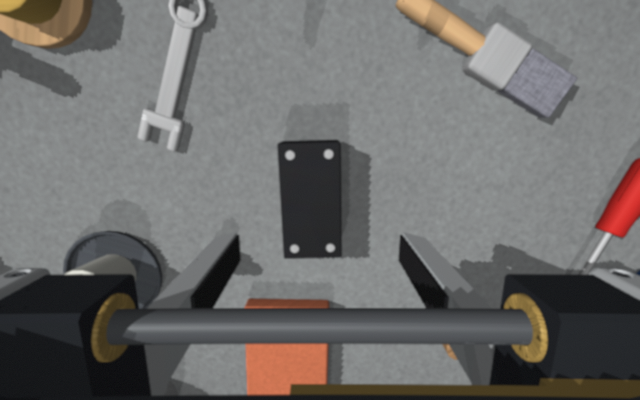

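View pics/t11.png

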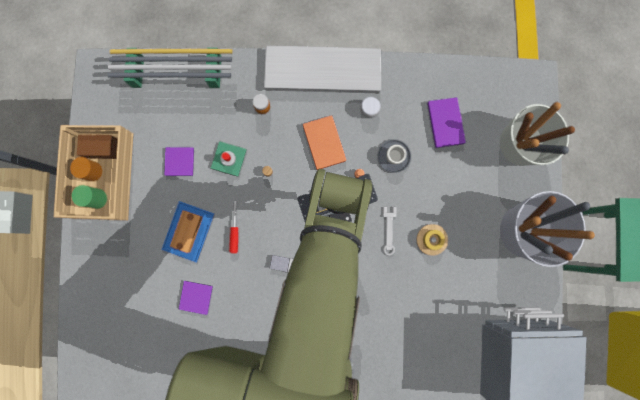

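The wooden block lies in the tray at (188,232) in the top view. The graphite block is at (475.8,-65.4), yaw 21.4°, so the jaws turn +0.027.

>>> send_rows([
  [[1.6, -7.1, 0, 0.027], [0, 0, -35, 0], [0, 0, -35, 0], [0, 0, -30, 0], [0, 0, -15, 0], [0, 0, -8, 0], [0, 0, 0, 0], [0, 0, 0, 0], [0, 0, 0, 0]],
])

```text
time_s: 32.35
ee_pos: [0.4763, -0.0658, 0.0199]
eef_rot: [-0.577, 1.569, -0.201]
force: [0.3, 0.6, -0.3]
grip_width: 0.0942
```

>>> send_rows([
  [[0, 0, -6, 0], [0, 0, -3, 0], [0, 0, 0, 0], [0, 0, 0, 0]],
])

```text
time_s: 32.75
ee_pos: [0.4757, -0.066, 0.0099]
eef_rot: [2.569, 1.571, 2.945]
force: [0.2, 0.2, 0.3]
grip_width: 0.0944
```

>>> send_rows([
  [[0, 0, 0, 0], [0, 0, 0, 0], [0, 0, 0, 0], [0, 0, 0, 0], [0, 0, 0, 0], [0, 0, 0, 0], [0, 0, 0, 0], [0, 0, 0, 0]],
], grip=1, newtons=35)

```text
time_s: 33.55
ee_pos: [0.4758, -0.066, 0.01]
eef_rot: [-0.722, 1.571, -0.347]
force: [1.4, 0.1, 0.5]
grip_width: 0.0557
```

>>> send_rows([
  [[0, 0, 10, 0], [0, 0, 25, 0], [0, 0, 35, 0], [0, 0, 15, 0], [15, 4, 0, 0], [20, 5, 0, 0], [20, 5, 0, 0], [0, 0, 0, 0], [0, 0, 0, 0], [0, 0, 0, 0]],
])

```text
time_s: 34.55
ee_pos: [0.53, -0.0521, 0.095]
eef_rot: [2.649, 1.57, 3.024]
force: [0.7, 0.8, -3.1]
grip_width: 0.0562
```

```bash
python3 - <<'E'
from wr import *
from scipy.spatial.transform import Rotation as R
o,im,d=shot('w12'); y=R.from_euler('xyz',o['eef_rot']).as_matrix()[:,1]; print('jaw',np.degrees(np.arctan2(y[1],y[0])))
near('wrist',im,d,o,o['ee_pos'][0],o['ee_pos'][1],.075,o['ee_pos'][2]+.019,o['ee_pos'][2]+.028,'block')
for f in ['w1','w3','w8','w11']:
    z=np.load(f'pics/{f}.npz'); oo=dict(ee_pos=z['pos'],eef_rot=z['rot']); near('wrist',None,z['d'],oo,.659,-.03,.1,.016,.025,f)
E
```

```text
tcp [530.  -52.1  95. ] gw 0.05622711570125194
jaw 111.50768916238015
block 17655 [517.5 -56.5 119.7] (array([530.2, -51.7]), 110.1, 79.7, 21.1) ((529.9827880859375, -52.048099517822266), 60.67823791503906)
w1 3343 [666.7 -25.8  20.7] (array([659.3, -29. ]), 141.2, 88.9, 16.6) ((657.5244140625, -26.148117065429688), 78.69786834716797)
w3 5038 [662.4 -23.9  20.6] (array([660.1, -28.3]), 140.3, 90.3, 18.7) ((656.2735595703125, -19.708667755126953), 76.50525665283203)
w8 4498 [632.  -32.8  20.5] (array([631.7, -29.4]), 133.9, 65.9, 68.2) ((642.3453369140625, -33.7147216796875), 67.67941284179688)
w11 3965 [659.5 -31.7  20.5] (array([645.9, -33.7]), 112.6, 90.6, 18.8) ((646.97412109375, -33.643470764160156), 70.82951354980469)
```

View pics/w12.png

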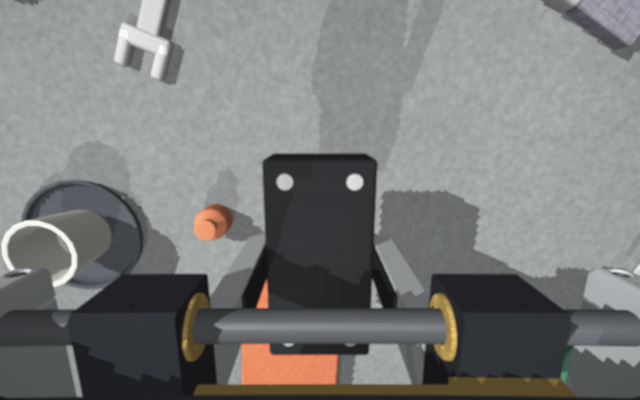

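The graphite block is held level. The brick centre, combined from three views, is (659.6,-29.0), yaw 18.7°.

>>> send_rows([
  [[25, 5, 0, -0.024], [30, 5, 0, -0.024], [30, 5, 0, 0], [30, 5, 0, 0], [14, 3, 0, 0], [0, 0, -15, 0], [0, 0, -12, 0], [0, 0, 0, 0], [0, 0, 0, 0], [0, 0, 0, 0]],
])

```text
time_s: 35.6
ee_pos: [0.6597, -0.0292, 0.0686]
eef_rot: [-0.476, 1.57, -0.149]
force: [0.2, -0.4, -2.8]
grip_width: 0.0557
```

```bash
python3 - <<'E'
from wr import *
from scipy.spatial.transform import Rotation as R
o,im,d=shot('w13'); y=R.from_euler('xyz',o['eef_rot']).as_matrix()[:,1]; print('jaw',np.degrees(np.arctan2(y[1],y[0])))
near('wrist',im,d,o,o['ee_pos'][0],o['ee_pos'][1],.075,o['ee_pos'][2]+.019,o['ee_pos'][2]+.028,'block')
near('wrist',im,d,o,.659,-.03,.1,.016,.025,'brick')
E
```

```text
tcp [659.7 -29.2  68.6] gw 0.05574302775819251
jaw 108.75117474122034
block 17646 [646.8 -33.1  93.3] (array([659.5, -28.9]), 109.4, 79.7, 18.6) ((659.5657958984375, -28.900028228759766), 60.649009704589844)
brick 4597 [615.2 -45.   20.6] (array([660. , -28.9]), 138.3, 90.3, 18.7) ((659.90185546875, -29.242145538330078), 81.40961456298828)
```

View pics/w13.png

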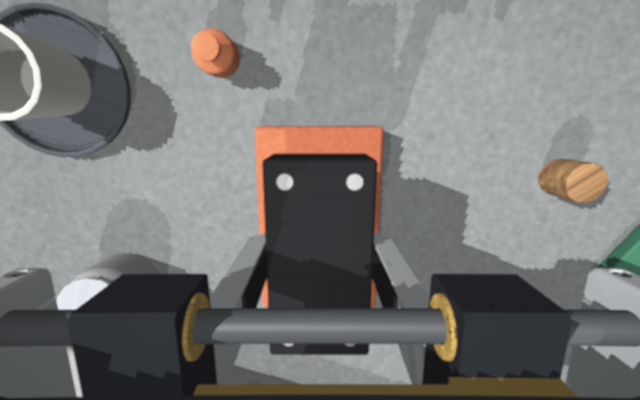

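Block and brick agree to within about 0.5 mm and 0.1°. I'll lower it.

>>> send_rows([
  [[0, 0, -14, 0], [0, 0, -12, 0], [0, 0, -6, 0], [0, 0, -4, 0], [0, 0, -2, 0], [0, 0, 0, 0], [0, 0, 0, 0], [0, 0, 0, 0]],
])

```text
time_s: 36.45
ee_pos: [0.6598, -0.029, 0.0301]
eef_rot: [-0.377, 1.57, -0.049]
force: [-0.4, 0.4, -2.1]
grip_width: 0.056
```

>>> send_rows([
  [[0, 0, -0.8, 0], [0, 0, 0, 0], [0, 0, 0, 0]],
])

```text
time_s: 36.75
ee_pos: [0.6599, -0.029, 0.03]
eef_rot: [-0.448, 1.57, -0.12]
force: [-4.0, 1.1, 4.8]
grip_width: 0.0554
```

>>> send_rows([
  [[0, 0, 0, 0], [0, 0, 0, 0], [0, 0, 0, 0], [0, 0, 0, 0], [0, 0, 0, 0], [0, 0, 0, 0]],
], grip=-1)

```text
time_s: 37.35
ee_pos: [0.6597, -0.029, 0.0291]
eef_rot: [-2.791, 1.571, -2.464]
force: [0.4, 0.2, 0.5]
grip_width: 0.0936
```

>>> send_rows([
  [[0, 0, 15, 0], [0, 0, 30, 0], [0, 0, 35, 0], [0, 0, 35, 0], [-40, 10, 20, 0], [-40, 10, 20, 0], [-40, 10, 0, 0], [-40, 10, 0, 0], [-40, 10, 0, 0], [-40, 10, 0, 0], [0, 0, 0, 0], [0, 0, 0, 0]],
])

```text
time_s: 38.55
ee_pos: [0.42, 0.0311, 0.1856]
eef_rot: [-0.348, 1.568, -0.02]
force: [0.1, 0.2, -0.8]
grip_width: 0.0936
```

```bash
python3 - <<'E'
from wr import *
for n in ['wrist','top']:
    if n=='wrist': o,im,d=shot('w14')
    else: (im,d),o=ctrl.camera('top'),None; save('t14',im)
    print(n)
    for a in [(.66,-.029,.075,.05,.058,'graphite'),(.66,-.029,.1,.017,.024,'brick'),(.626,-.233,.04,.047,.058,'cruc'),(.605,.247,.04,.058,.07,'grip'),(.605,.247,.07,.009,.015,'board'),(.387,-.346,.04,.039,.046,'ring'),(.392,.358,.07,.033,.041,'wood')]: near(n,im,d,o,*a)
im,d=ctrl.camera('scene'); save('s14',im)
E
```

```text
tcp [420.   31.1 185.6] gw 0.0935635725478733
wrist
graphite 2370 [653.7 -27.6  54.5] (array([653.3, -30.3]), 68.5, 56.6, 18.3) ((653.6796264648438, -28.265830993652344), 42.14463424682617)
brick 904 [654.1   5.8  20.3] (array([646.6,  -5.7]), 131.3, 37.6, 18.8) ((645.9869384765625, -4.6809844970703125), 67.35212707519531)
board 1685 [592.1 236.7  12.6] (array([591.4, 236.9]), 104.1, 58.9, -71.3) ((611.4606323242188, 243.45367431640625), 52.29415512084961)
wood 2243 [375.6 349.7  37.5] (array([373. , 340.9]), 71.8, 69.2, -68.2) ((377.781005859375, 342.2270812988281), 46.07939910888672)
top
graphite 647 [658.7 -30.3  54.2] (array([658.8, -30. ]), 111.0, 56.4, 18.3) ((658.91943359375, -31.48999786376953), 59.839576721191406)
brick 538 [651.9 -30.7  20.4] (array([659.1, -30.5]), 140.5, 90.2, 18.6) ((658.8765869140625, -30.511980056762695), 81.43399047851562)
cruc 86 [ 625.5 -234.9   51.8] (array([ 624.1, -234.8]), 49.1, 49.0, -87.0) ((623.9283447265625, -234.47607421875), 26.096040725708008)
grip 41 [604.9 245.4  64.7] (array([605.4, 245.4]), 18.2, 17.7, 26.7) ((604.896728515625, 246.39202880859375), 10.267435073852539)
board 446 [606.  245.1  12. ] (array([605.4, 253.4]), 97.8, 92.0, 74.6) ((608.0289916992188, 252.8770294189453), 61.10053253173828)
ring 175 [ 385.4 -345.5   42.4] (array([ 385. , -346.3]), 55.2, 53.3, -88.9) ((383.6944885253906, -346.4597473144531), 29.65757179260254)
wood 607 [392.9 356.1  37.2] (array([392. , 356.4]), 108.3, 56.7, -17.7) ((393.1239929199219, 355.8307800292969), 59.066986083984375)
```

View pics/t14.png

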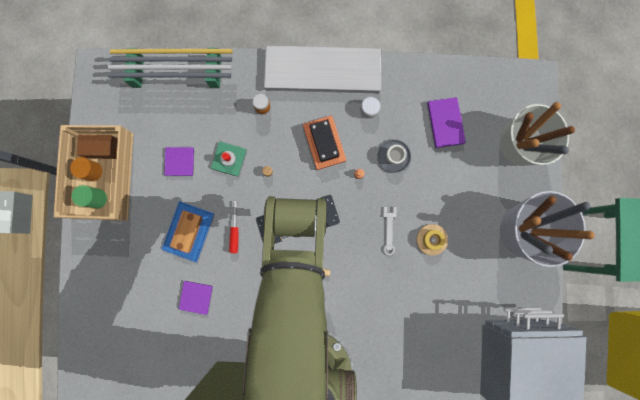

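View pics/s14.png

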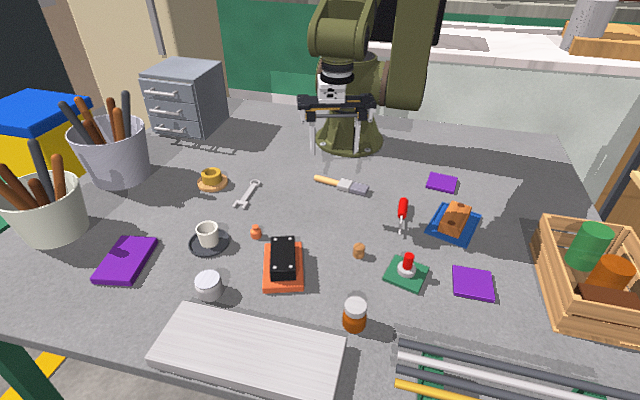

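View pics/w14.png

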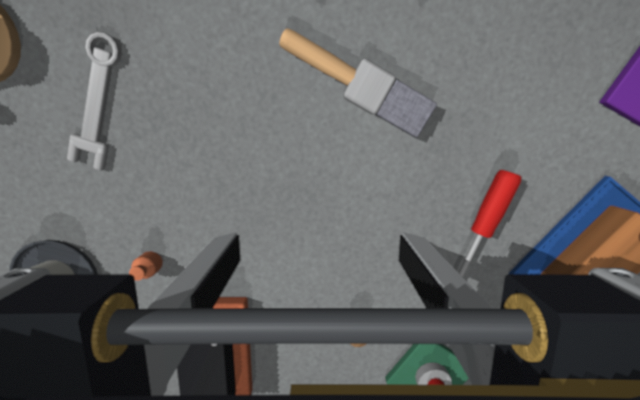

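All five parts stand in their places in the top and scene views, and the gripper touches nothing.

```bash
python3 -c "
from station import ctrl
print(ctrl.hand_in(), ctrl.get_obs()['time_s'])"
```

```text
the job is handed in; nothing more can be done
the job is handed in; nothing more can be done
```

All five parts are in their places and the job is handed in, at about 39 s on the robot's clock. I moved them in the order plunger, ring, crucible, wooden block, graphite block. Nothing was dropped, and the largest force I read was about 22 N, when the plunger touched down.

| Part | Last check, distance from the middle of its place |
|---|---|
| Plunger | upright, within 1 mm of the board centre |
| Brass ring | flat over the peg, within 1 mm |
| Crucible | upright in the dish, about 2 mm off |
| Wooden block | flat and lengthwise in the tray, within about 2 mm, angle within 0.5° |
| Graphite block | flat and lengthwise on the brick, within about 1 mm, angle within 0.5° |

The camera readings disagreed in three ways:
- **Top against wrist camera:** they differ by a steady 1–1.5 mm, which is inside the stated calibration.
- **Dish outline:** the outline found by colour was off by up to about 6 mm, mainly because of a shadow, so I used the rim's depth readings instead.
- **Last wrist picture:** it showed the graphite and wooden blocks and their places only in part and did not catch the plunger, crucible or ring. The last check of all five parts therefore rests on the top camera, with the scene picture agreeing by eye.

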